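# Seat the deburring tub on its drive pegs

## Robot

A 6-joint arm with a two-finger parallel gripper is mounted at the origin on a cart in front of the work surface, level with it; the furniture and walls round the work are solid. World frame = base frame: x ahead of the robot, y to its left, z up, the work surface at z = 0. Lengths are in mm, angles in rad, forces in N, time in s.
With the tool pointing down it reaches from about 275 to 750 mm from the base axis. Payload 10.2 kg.
Tool frame: the origin (TCP) lies at the centre of the arm's flange, where the gripper is bolted on; the fingertips stand 173 mm ahead of it and the grasp point (between the pads) lies 155 mm ahead of it; z points along the fingers, y is the line along which they close (so a half turn about z gives the same grasp; the last joint's range is limited). The gripper opens to 85 mm and grips with 20 to 120 N. Pads are 22 mm wide; open, the fingers measure 114 mm over their backs; the gripper's body (76 mm by 85 mm) begins 54 mm behind the grasp point. The pads swing forward as they close: fully open they stand 13 mm farther back than shut.
Start: joints at [-1.42, 0.313, 1.498, -0, 1.331, -0.223], TCP at [191.695, -488.759, 404.694] pointing down, gripper open.
Joint ranges: [-2.94, 2.94], [-0.97, 2.17], [0.19, 2.56], [-1.23, 4.37], [0.02, 3.11], [-2.88, 2.88]. Speed limits (rad/s): [2.39, 2.39, 3.01, 3.14, 3.14, 3.14].

## Interface

Orientations are given as a unit quaternion [w, x, y, z].
In Python, from rig import ctrl gives the robot as it stands.
- The arm moves only by the shell command python3 steer.py 'ROWS' [OPENING] [FORCE]. ROWS is a JSON list of rows, 1 to 8 of them, each of 6 numbers: dx, dy, dz in mm, then a rotation vector rx, ry, rz in rad; each row is the pose to reach, as a shift and turn from the pose commanded when the command began, along the tool's axes at that moment; what a row does not reach only later rows make up. A row lasts 1/10 s, in which the tool goes at most 50 mm and 0.15 rad, less where a joint would pass 70% of its speed; a pose out of reach is approached as far as the arm can. OPENING is the opening from 0.0 (shut) to 1.0 (fully open), set as the command begins (- or left out keeps the last). The fingers move at their own pace and stop on an object; FORCE is the grip in N (left out, the last holds). Time passes only in rows, so rows that do not move let the fingers close. It prints the time, the measured TCP pose, the force, the opening and the grip force at its end.
- ctrl.sense(): the state, without advancing time (a new reading comes with each control period).
- ctrl.capture(name): name is "side" or "top"; returns the picture (480x640x3 uint8, red, green, blue); there is no depth.
- ctrl.calibration(name): a dict with "fx", "fy", "cx", "cy" (pixels), "position" and "attitude" of the camera in the world. Camera axes: x right, y down, z forward; pixel columns grow to the right and rows downward; lengths in mm; the calibration is good to about 2 mm. A picture is of the moment at which its call begins. calibration takes no time and is no camera call.
- ctrl.finish_job(): hands the job in; it is judged then, once.
The state is a dict: "time_s": time; "joints": joint angles; "dq": joint speeds; "tau": joint torques, N m; "eef_pos": TCP position; "ee_rot": TCP orientation; "force": force on the tool from outside, world axes, zero at the start; "wrist_torque": the same for the moment, N m; "grip_width": opening from 0.0 (shut) to 1.0 (fully open); "grip_force": force on a finger pad.
Only numpy, scipy, OpenCV 4.12 (cv2) and the standard library are available. Lean on these libraries where they do the work, as an engineer would, in place of code of your own. Each camera call takes 0.05 s, during which the arm holds its last target. There are 200 camera calls.

## Task

The orange deburring tub is not seated: it rests up on the three hidden pegs of its blue drive base. Turn the tub by its black handle, without lifting it off the spindle, until it drops over the pegs, stop turning then rather than forcing it, and press it down at the hub until its lower edge sits fully home on the base with no gap. Leave the tools lying around it where they are, and let go.

Things in the scene. Friction and masses are not known exactly. Their poses are not given: they have to be found in the camera images.
- tub: Orange round plastic tub, 124 mm across at the foot, 134 mm at the rim, 60 mm tall, 0.32 kg give or take a quarter, loose. Origin: centre of its underside, z up, handle on its -x side. Height of the underside above the table: 66 mm at the start (riding on the peg tops), 58 mm once it has dropped over the pegs onto the seat plate, 53 mm fully home.
- tub_handle (a point): Point on the tub's one black handle, 84 mm from the tub's axis, 26 mm above its underside. The handle is a block sticking out radially to 100 mm from the axis, 16 mm wide (tangentially), 28 mm tall (12 to 40 mm above the underside). It can be pushed on either side.
- tub_hub (a point): Centre of the flat top (28 mm across) of the black cap on the tub's hub, 66 mm above the underside: press here. The hub, 38 mm thick, stands in the middle of the tub and turns freely on the base's spindle, which reaches about 30 mm into it.
- tub_floor (a point): Centre of the tub's inner floor, 20 mm above its underside. Hidden below it are three sockets, 14 mm wide, at 42 mm radius, 120 degrees apart, the first on the side away from the handle. When they stand within about 2 mm of the pegs the tub drops 8 mm by its own weight; after that it can turn only about 3 degrees either way.
- drive_base: Blue round drive base, fixed to the table, 164 mm across, small red switch on its -x side, deck 53 mm above the table, steel spindle (20 mm thick) up the middle. Origin: centre of its underside, z up.
- peg_ring (a point): Centre of the ring of three pegs on the deck, under the tub: 10 mm thick, 13 mm tall, 42 mm radius, 120 degrees apart. Their angle differs each time, cannot be read from anything outside and must be felt for: a turn of 20 to 100 degrees anticlockwise seen from above (or as much clockwise) brings the drop. Forced with over 6 N m the ring would turn.
- seat_plate_top (a point): Top centre of the black seat plate under the tub, 108 mm across. It stands 5 mm above the deck and slides down stiffly: with the tub dropped over the pegs, pressing 8 to 12 N on the hub moves tub and plate the last 5 mm, until the tub's wall meets the deck; it stays down.
- screwdriver: Red-handled screwdriver, 209 mm, lying on the table; bystander, leave alone.
- scale_rule: Steel rule, 150 mm, lying on the table; bystander.

How it is judged (in metres and radians):
At the end, for the whole second after the job is handed in: The tub sits on the base with its underside less than 2 mm above the deck (below 55 mm above the table), within 4 mm of the base's axis, level to 0.03 rad, and at rest (height (world z) of tub below 0.055 m and horizontal distance between tub and drive_base below 0.004 m and angle between tub's own z axis and vertical below 0.03 rad and linear speed of tub below 0.02 m/s); the robot touches nothing.
It fails at once if the tub is lifted (underside more than 20 mm above its start height) (height (world z) of tub above 0.086 m).
It fails at once if the tub is tipped by more than 0.15 rad (angle between tub's own z axis and vertical above 0.15 rad).
It fails at once if the tub is forced against the base and its pegs (more than 120 N between them while it is not yet home, or 250 N at any time) (contact force between tub and drive_base above 250 N or (contact force between tub and drive_base above 120 N and height (world z) of tub above 0.0555 m)).
It fails at once if a bystander tool is moved more than 20 mm (distance of any of screwdriver, scale_rule from where it was at the start of the episode above 0.02 m).
It also fails if it takes over 48 s, if anything falls off the work surface, if the arm or the gripper's body presses on something with over 40 N, if the wrist force passes 120 N, or if a joint passes its speed limit or range.

## Working session

There is one attempt and no reset: what is moved stays moved. The work goes in short steps, Python scripts to look and compute and a shell command to move; the robot and the scene stay as the last step left them, time stands still between calls to the robot, and variables do not carry over. Pictures are saved under pics/ and viewed, at most 10 in all, crops included, and the job is handed in when it is done.

```bash
ls; mkdir -p pics
python3 - <<'E'
from rig import ctrl
import cv2
for n in("top","side"):
    cv2.imwrite(f"pics/{n}0.png",ctrl.capture(n)[:,:,::-1]); print(ctrl.calibration(n))
s=ctrl.sense();print(s)
E
```

```text
pics
rig.py
steer.py
{'fx': 556.0980055880792, 'fy': 556.0980055880792, 'cx': 319.8052066482801, 'cy': 241.6502598419895, 'position': array([ 310.69924848,   16.64465408, 1210.02310956]), 'attitude': array([-0.05915952,  0.71458028, -0.69511864,  0.05181937])}
{'fx': 490.840372481246, 'fy': 490.840372481246, 'cx': 304.22130489279016, 'cy': 241.78695881466084, 'position': array([-120.69310133,  506.35918265,  671.93986656]), 'attitude': array([ 0.20658199, -0.38099491,  0.80222569, -0.41061016])}
{'time_s': 0.1, 'joints': array([-1.42037225e+00,  3.13367774e-01,  1.49836878e+00,  4.79977325e-06,
        1.33102205e+00, -2.23392549e-01]), 'dq': array([-1.13919666e-03, -6.31907989e-04, -2.78623266e-03, -6.13461424e-05,
       -1.73038944e-03, -9.84148304e-05]), 'tau': array([ 3.40406965e-03, -4.12895572e+01, -2.60139155e+01, -1.12200382e-04,
        3.06227572e-03, -2.62109114e-05]), 'eef_pos': array([ 191.70110895, -488.70426121,  404.20274915]), 'ee_rot': array([-5.82501994e-04,  9.82583373e-01,  1.85821353e-01,  2.35940253e-05]), 'force': array([-0.31424975, -0.14776771,  0.08852961]), 'wrist_torque': array([-0.05702027,  0.00985688, -0.02905879]), 'grip_force': 0.0, 'grip_width': 1.0013957096023385}
```

View pics/top0.png

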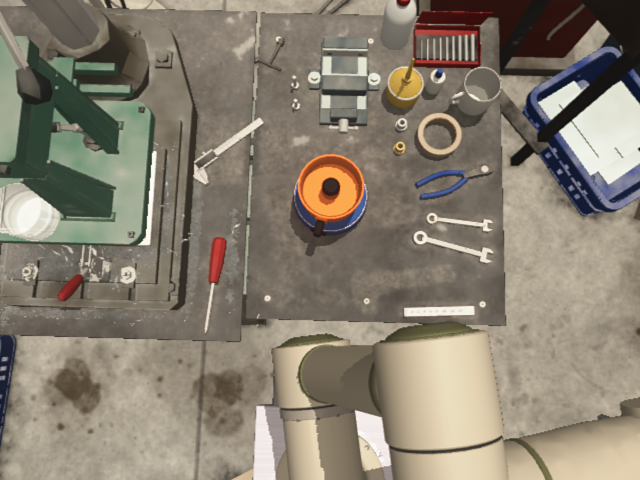

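View pics/side0.png

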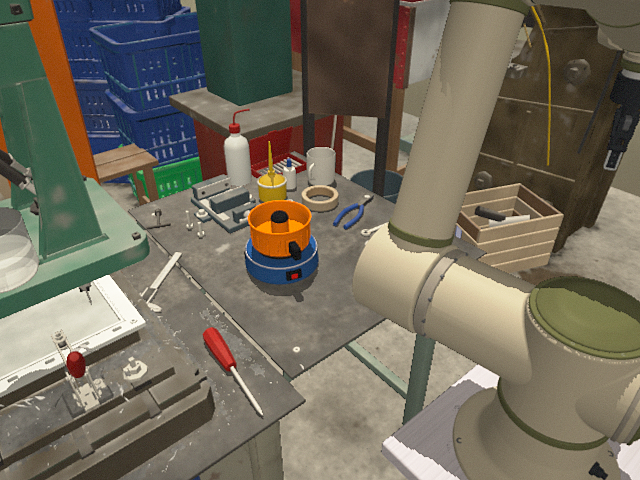

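The top view shows the tub hub near (331,187) and the handle near (319,227), pointing back towards the robot. The side view shows the hub near (279,217) and the handle at (295,250). I'll enlarge both to measure them.

```bash
cat > h.py <<'E'
import numpy as np, cv2
from rig import ctrl
from scipy.spatial.transform import Rotation as R
def rot(q): return R.from_quat(np.r_[q[1:],q[0]])
def back(n,u,v,z):
    c=ctrl.calibration(n); d=rot(c["attitude"]).apply([(u-c["cx"])/c["fx"],(v-c["cy"])/c["fy"],1])
    p=np.array(c["position"]); return p+d*(z-p[2])/d[2]
def proj(n,P):
    c=ctrl.calibration(n); q=rot(c["attitude"]).inv().apply(np.array(P)-c["position"])
    return np.array([c["fx"]*q[0]/q[2]+c["cx"],c["fy"]*q[1]/q[2]+c["cy"]])
def tool(target):  # world target of TCP -> shift in tool axes
    s=ctrl.sense(); return rot(s["ee_rot"]).inv().apply(np.array(target)-s["eef_pos"])
E
python3 - <<'E'
from h import *
a=cv2.imread("pics/top0.png")[140:250,280:380]; b=cv2.imread("pics/side0.png")[190:300,230:330]
cv2.imwrite("pics/crop.png",np.hstack([cv2.resize(x,(400,440),interpolation=2) for x in(a,b)]))
print(back("top",331,187,132),back("top",319,227,106),back("side",279,213,132))
E
```

```text
[592.17596848  11.10278397 132.        ] [515.31085436  33.09665777 106.        ] [596.6565898   12.90749114 132.        ]
```

View pics/crop.png

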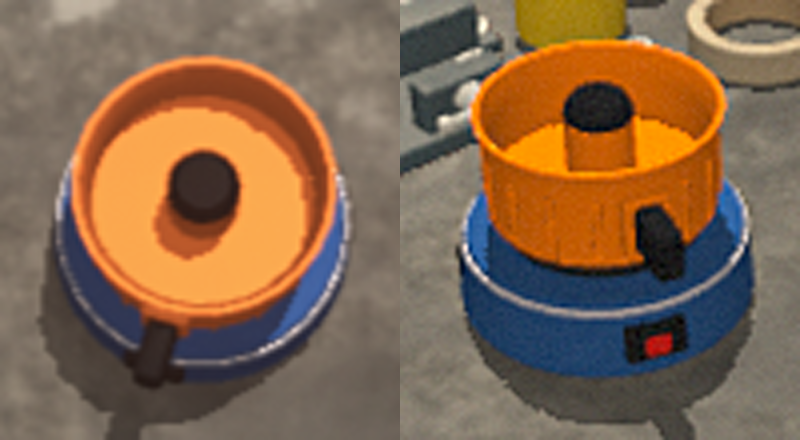

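Run:
```python
from h import *
C=np.array([593,11.5])
for u,v in((317.5,235),(318.5,229),(319.5,223)):
    p=back("top",u,v,106)[:2]-C; print(np.hypot(*p),np.degrees(np.arctan2(p[1],p[0])))
for a in(160,162,164,166): print(a,[proj("top",[C[0]+r*np.cos(np.radians(a)),C[1]+r*np.sin(np.radians(a)),106]).round(1) for r in(72,100)],proj("side",[C[0]+100*np.cos(np.radians(a)),C[1]+100*np.sin(np.radians(a)),92]).round(1))
a=np.radians(164)
T=np.r_[C+86*np.array([np.cos(a),np.sin(a)]),404]
print(T,tool(T)); s=ctrl.sense(); x=rot(s["ee_rot"]).apply([1,0,0]); print("yaw x",np.arctan2(x[1],x[0]))
```

```text
97.19360150580368 165.612646565063
84.8512597499959 164.63117400612273
72.50039075967932 163.310879010499
160 [array([317.6, 222.1]), array([312.5, 234.8])] [295.9 256.1]
162 [array([318.8, 222.5]), array([314.1, 235.4])] [297.6 255.7]
164 [array([320. , 222.9]), array([315.8, 235.9])] [299.2 255.3]
166 [array([321.2, 223.2]), array([317.4, 236.4])] [300.8 254.8]
[510.33149415  35.2048126  404.        ] [ 487.94182    -371.37352435    0.75286449]
yaw x 0.37381532993241273
```

```bash
python3 steer.py '[[61,-46,0,0,0,0.1],[122,-93,0,0,0,0.2],[183,-139,0,0,0,0.3],[244,-186,0,0,0,0.4],[305,-232,0,0,0,0.5],[366,-278,0,0,0,0.6],[427,-325,0,0,0,0.654],[488,-371,0,0,0,0.654]]' 0.4 20
cat > d.py <<'E'
import sys
from h import *
print(tool([float(v) for v in sys.argv[1:4]]).round(1)); s=ctrl.sense(); x=rot(s["ee_rot"]).apply([1,0,0]); print("yaw",np.degrees(np.arctan2(x[1],x[0])),s["joints"].round(2),s["grip_width"],s["time_s"])
E
python3 d.py 510.3 35.2 300
```

```text
time_s: 0.9
eef_pos: [400.2, -145.1, 404.7]
ee_rot: [0.0, 0.99, -0.141, 0.0]
force: [0.4, -0.7, -0.4]
grip_width: 0.402
grip_force: 0.0
[  55.6 -203.8  104.7]
yaw -16.156871325684033 [-0.62  0.09  1.77 -0.    1.28  1.23] 0.4023610033143601 0.9
```

```bash
python3 steer.py '[[14,-50,0,0,0,0],[28,-100,0,0,0,0],[42,-150,20,0,0,0],[56,-204,40,0,0,0],[56,-204,80,0,0,0],[56,-204,104,0,0,0],[56,-204,104,0,0,0]]'; python3 d.py 510.3 35.2 250
python3 - <<'E'
from h import *
a=ctrl.capture("top")[120:260,240:400,::-1]; b=ctrl.capture("side")[150:290,220:380,::-1]
cv2.imwrite("pics/crop2.png",np.hstack([cv2.resize(x,(400,350),interpolation=2) for x in(a,b)]))
E
```

```text
time_s: 1.6
eef_pos: [509.3, 34.1, 297.5]
ee_rot: [-0.0, 0.99, -0.139, -0.004]
force: [-0.5, -0.4, 0.7]
grip_width: 0.402
grip_force: 0.0
[ 1.  -1.4 47.5]
yaw -15.989118965787235 [-0.16  0.4   1.68 -0.    1.07  1.69] 0.4024158635053899 1.6
```

View pics/crop2.png

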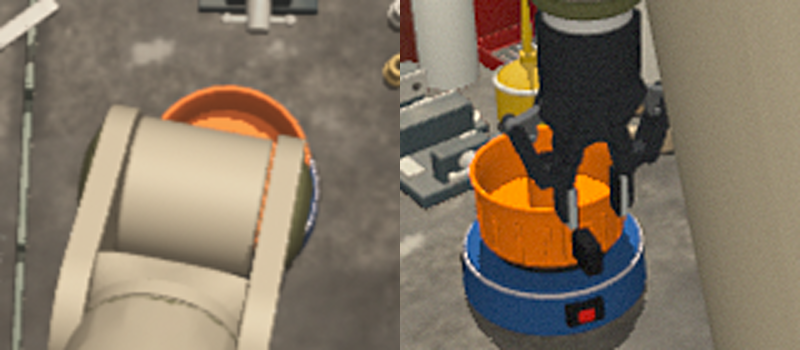

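Run:
```python
from h import *
s=ctrl.sense();p=s["eef_pos"]; r=rot(s["ee_rot"])
f=lambda P:((proj("side",P)-[220,150])*2.5+[400,0]).round()
for y in(-17,0,17): print(y,f(p+r.apply([0,y,165])),f(p+r.apply([0,y,p[2]-106])))
for a in(160,162,164,166):
  d=np.array([np.cos(np.radians(a)),np.sin(np.radians(a))]); print(a,[f(np.r_[[593,11.5]+q*d,106]) for q in(70,84,100)])
```

```text
-17 [572. 212.] [573. 244.]
0 [592. 207.] [593. 238.]
17 [612. 202.] [613. 233.]
160 [array([578., 230.]), array([583., 240.]), array([589., 251.])]
162 [array([581., 229.]), array([587., 239.]), array([593., 250.])]
164 [array([583., 229.]), array([590., 238.]), array([598., 249.])]
166 [array([586., 228.]), array([593., 237.]), array([602., 248.])]
```

```bash
python3 steer.py '[[1,-5,0,0,0,0],[1,-5,15,0,0,0],[1,-5,30,0,0,0],[1,-5,45,0,0,0],[1,-5,47,0,0,0]]'; python3 d.py 593 11.5 250
```

```text
time_s: 2.2
eef_pos: [512.3, 37.9, 253.8]
ee_rot: [-0.0, 0.99, -0.14, -0.0]
force: [0.3, 1.2, 0.1]
grip_width: 0.4
grip_force: 0.0
[84.8  3.   3.7]
yaw -16.089347791938657 [-0.15  0.46  1.71  0.    0.97  1.7 ] 0.3997182373228276 2.2
```

```bash
python3 steer.py '[[0,3.8,0,0,0,-0.045],[0.1,7.6,0,0,0,-0.09],[0.4,11.5,0,0,0,-0.135],[0.8,15.3,0,0,0,-0.18],[1.5,19,0,0,0,-0.225],[2.3,22.8,0,0,0,-0.27],[3.3,26.5,0,0,0,-0.315],[4.4,30.1,0,0,0,-0.36]]'; python3 d.py 593 11.5 250
```

```text
time_s: 3.0
eef_pos: [508.7, 7.6, 255.5]
ee_rot: [0.0, 0.999, 0.041, 0.002]
force: [0.4, 0.6, 0.5]
grip_width: 0.405
grip_force: 0.4
[84.4  2.9  5.8]
yaw 4.646222557751949 [-0.22  0.45  1.73  0.    0.96  1.27] 0.40455462592351027 3.0
```

```bash
cat > gate.py <<'E'
from h import *
import sys
s=ctrl.sense(); f=np.hypot(*s["force"][:2]); print("F",s["force"].round(1),"Tz",s["wrist_torque"].round(2),"c",tool([593,11.5,250]).round(1)); sys.exit(f>8)
E
python3 steer.py '[[0,3.4,0,0,0,-0.04],[0.1,6.8,0,0,0,-0.08],[0.25,10.2,0,0,0,-0.12]]' >/dev/null; python3 gate.py && python3 steer.py '[[0,3.4,0,0,0,-0.04],[0.1,6.8,0,0,0,-0.08],[0.25,10.2,0,0,0,-0.12]]' >/dev/null && python3 gate.py && python3 steer.py '[[0,3.4,0,0,0,-0.04],[0.1,6.8,0,0,0,-0.08],[0.25,10.2,0,0,0,-0.12]]' >/dev/null && python3 gate.py
```

```text
F [0.2 1.6 0. ] Tz [ 0.11 -0.06 -0.02] c [84.4  2.9  5.7]False
```

```bash
sed -i 's/sys.exit(f>8)/sys.exit(int(f>8))/' gate.py
python3 steer.py '[[0,3.4,0,0,0,-0.04],[0.1,6.8,0,0,0,-0.08],[0.25,10.2,0,0,0,-0.12]]' >/dev/null; python3 gate.py && python3 steer.py '[[0,3.4,0,0,0,-0.04],[0.1,6.8,0,0,0,-0.08],[0.25,10.2,0,0,0,-0.12]]' >/dev/null && python3 gate.py && python3 steer.py '[[0,3.4,0,0,0,-0.04],[0.1,6.8,0,0,0,-0.08],[0.25,10.2,0,0,0,-0.12]]' >/dev/null && python3 gate.py
```

```text
F [0.1 0.7 0. ] Tz [ 0.19 -0.11  0.03] c [84.5  2.8  5.7]
F [-0.4  1.2 -0.4] Tz [ 0.2  -0.05 -0.04] c [84.5  2.8  5.7]
F [-0.4  1.3 -0. ] Tz [0.13 0.01 0.01] c [84.5  2.7  5.6]
```

```bash
python3 steer.py '[[0,3.4,0,0,0,-0.04],[0.1,6.8,0,0,0,-0.08],[0.25,10.2,0,0,0,-0.12]]' >/dev/null; python3 gate.py && python3 steer.py '[[0,3.4,0,0,0,-0.04],[0.1,6.8,0,0,0,-0.08],[0.25,10.2,0,0,0,-0.12]]' >/dev/null && python3 gate.py
python3 - <<'E'
from h import *
a=ctrl.capture("top")[120:260,240:400,::-1]; b=ctrl.capture("side")[150:290,220:380,::-1]
cv2.imwrite("pics/crop3.png",np.hstack([cv2.resize(x,(400,350),interpolation=2) for x in(a,b)]))
E
```

```text
F [0.1 1.4 0.4] Tz [ 0.2  -0.07  0.03] c [84.6  2.7  5.6]
F [-0.4  0.3  0.7] Tz [ 0.09 -0.01  0.01] c [84.6  2.6  5.6]
```

View pics/crop3.png

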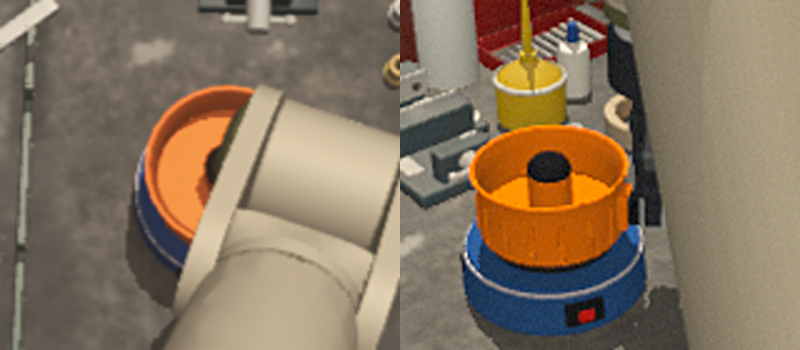

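The side picture shows the handle has turned with the gripper, to the right rim at about (635,205). The tub still rides high over the dark gap at (550,265), so I'll continue.

```bash
python3 steer.py '[[0,3.4,0,0,0,-0.04],[0.1,6.8,0,0,0,-0.08],[0.25,10.2,0,0,0,-0.12]]' >/dev/null; python3 gate.py && python3 steer.py '[[0,3.4,0,0,0,-0.04],[0.1,6.8,0,0,0,-0.08],[0.25,10.2,0,0,0,-0.12]]' >/dev/null && python3 gate.py && python3 steer.py '[[0,3.4,0,0,0,-0.04],[0.1,6.8,0,0,0,-0.08],[0.25,10.2,0,0,0,-0.12]]' >/dev/null && python3 gate.py && python3 steer.py '[[0,3.4,0,0,0,-0.04],[0.1,6.8,0,0,0,-0.08],[0.25,10.2,0,0,0,-0.12]]' >/dev/null && python3 gate.py && python3 d.py 593 11.5 250
```

```text
F [-1.7  0.   0.7] Tz [ 0.08  0.12 -0.02] c [84.7  2.8  4.9]
F [-0.5  0.8 -0.3] Tz [ 0.11  0.07 -0.02] c [84.8  2.8  4.8]
F [-1.   1.8 -0.4] Tz [ 0.15  0.17 -0.01] c [84.8  2.8  4.8]
F [-31.   16.9  15.1] Tz [ 2.65  5.56 -0.45] c [83.9  5.7  3.4]
```

Force jumped to about 35 N, so the tub is locked. I'll back off and check the drop.

```bash
python3 steer.py '[[0,-6,0,0,0,0.06],[0.2,-10,0,0,0,0.12],[0.2,-13,0,0,0,0.15],[0.2,-13,0,0,0,0.15]]'; python3 gate.py
python3 - <<'E'
from h import *
b=ctrl.capture("side")[190:290,230:330,::-1]
cv2.imwrite("pics/crop4.png",cv2.resize(b,(500,500),interpolation=2))
E
```

```text
time_s: 6.5
eef_pos: [553.4, -65.0, 254.4]
ee_rot: [0.0, 0.845, 0.535, 0.0]
force: [-0.4, 0.6, -0.1]
grip_width: 0.398
grip_force: 0.0
F [-0.4  0.6 -0.1] Tz [-0.02  0.03  0.05] c [86.1  3.1  4.4]
```

View pics/crop4.png

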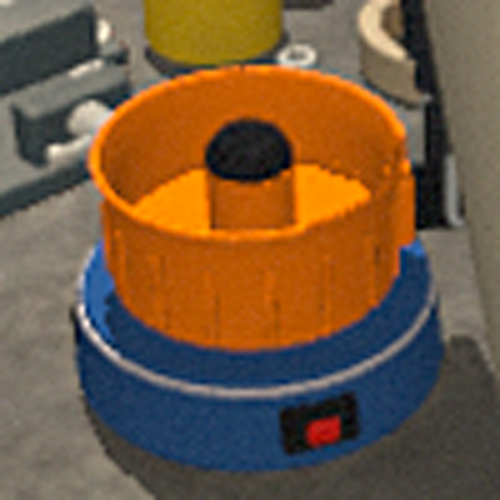

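The tub has dropped: the hub cap is about 4 px lower, now near (280,218), and the dark gap is almost gone. Now I'll lift clear, shut the fingers and move over the hub.

```bash
python3 steer.py '[[0,0,-20,0,0,0],[0,0,-45,0,0,0],[0,0,-75,0,0,0],[30,1,-75,0,0,0],[60,2,-75,0,0,0],[86,3,-75,0,0,0],[86,3,-75,0,0,0]]' - && python3 steer.py '[[0,0,0,0,0,0],[0,0,0,0,0,0],[0,0,0,0,0,0],[0,0,0,0,0,0]]' 0 20; python3 d.py 593 11.5 297
python3 - <<'E'
from h import *
b=ctrl.capture("side")[150:290,220:360,::-1]
cv2.imwrite("pics/crop5.png",cv2.resize(b,(560,560),interpolation=2))
E
```

```text
time_s: 7.25
eef_pos: [593.7, 13.7, 328.8]
ee_rot: [0.0, 0.844, 0.537, 0.0]
force: [-0.2, -0.0, -0.4]
grip_width: 0.4
grip_force: 0.0
time_s: 7.65
eef_pos: [592.8, 10.8, 328.8]
ee_rot: [0.0, 0.845, 0.535, 0.0]
force: [-0.1, -0.0, 0.0]
grip_width: -0.002
grip_force: 0.0
[ 0.7 -0.1 31.8]
yaw 64.68477879967583 [-0.18  0.53  1.39 -0.    1.23  0.26] -0.001661760880540892 7.65
```

View pics/crop5.png

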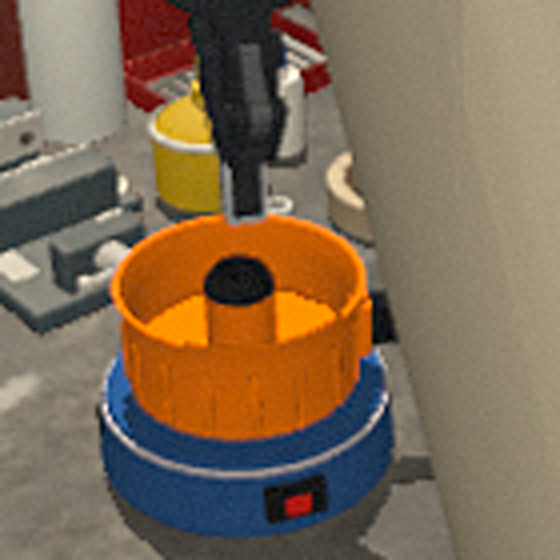

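The fingertips, near (245,215), are straight above the hub cap at (240,275). Descending.

```bash
python3 steer.py '[[0,0,14,0,0,0],[0,0,27,0,0,0],[0,0,29,0,0,0],[0,0,31,0,0,0],[0,0,31,0,0,0]]'; python3 gate.py
```

```text
time_s: 8.2
eef_pos: [593.0, 11.4, 297.8]
ee_rot: [0.0, 0.845, 0.535, 0.0]
force: [-0.7, 1.2, 0.5]
grip_width: -0.001
grip_force: 0.0
F [-0.7  1.2  0.5] Tz [-0.02  0.01 -0.03] c [ 0.1 -0.  47.8]
```

```bash
python3 steer.py '[[0,0,1,0,0,0],[0,0,2,0,0,0],[0,0,2,0,0,0]]';python3 steer.py '[[0,0,1,0,0,0],[0,0,2,0,0,0],[0,0,2,0,0,0]]'
```

```text
time_s: 8.5
eef_pos: [593.0, 11.5, 296.9]
ee_rot: [0.001, 0.845, 0.535, 0.001]
force: [-1.1, 1.3, 4.8]
grip_width: 0.004
grip_force: 2.9
time_s: 8.8
eef_pos: [593.0, 11.5, 295.3]
ee_rot: [0.001, 0.845, 0.535, 0.001]
force: [-2.8, 0.5, 8.2]
grip_width: 0.002
grip_force: 4.2
```

```bash
python3 steer.py '[[0,0,1,0,0,0],[0,0,2,0,0,0],[0,0,2,0,0,0]]'
```

```text
time_s: 9.1
eef_pos: [593.0, 11.5, 293.3]
ee_rot: [0.001, 0.845, 0.535, 0.001]
force: [-3.2, 1.6, 8.1]
grip_width: -0.004
grip_force: 4.4
```

Plate is sliding at about 8 N; continuing until the force rises.

```bash
python3 steer.py '[[0,0,1,0,0,0],[0,0,2,0,0,0],[0,0,2,0,0,0]]';python3 steer.py '[[0,0,1,0,0,0],[0,0,2,0,0,0],[0,0,2,0,0,0]]'
```

```text
time_s: 9.4
eef_pos: [592.9, 11.5, 292.4]
ee_rot: [0.001, 0.845, 0.535, 0.001]
force: [-6.7, 0.8, 17.5]
grip_width: -0.006
grip_force: 8.7
time_s: 9.7
eef_pos: [592.8, 11.6, 292.3]
ee_rot: [0.001, 0.845, 0.536, 0.001]
force: [-14.1, 1.0, 31.2]
grip_width: -0.0
grip_force: 15.9
```

```bash
python3 steer.py '[[0,0,-6,0,0,0],[0,0,-20,0,0,0],[0,0,-60,0,0,0],[0,0,-100,0,0,0],[0,0,-100,0,0,0]]'
python3 - <<'E'
from h import *
b=ctrl.capture("side")[190:290,230:330,::-1]
cv2.imwrite("pics/crop6.png",cv2.resize(b,(500,500),interpolation=2))
E
```

```text
time_s: 10.2
eef_pos: [593.1, 11.5, 394.1]
ee_rot: [0.004, 0.845, 0.535, 0.004]
force: [0.7, 0.5, 0.5]
grip_width: -0.003
grip_force: 0.0
```

View pics/crop6.png

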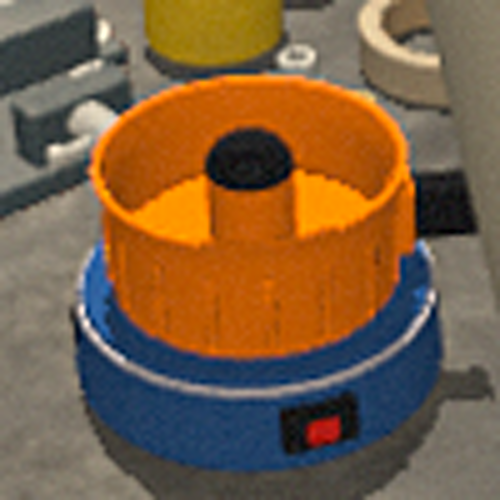

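The tub is lower again: the foot's front edge moved from about row 350 to 358 in the crop. It is level and meets the deck with no gap, and the robot is clear.

```bash
python3 -c "
from rig import ctrl
print(ctrl.finish_job())"
```

```text
the job is handed in; nothing more can be done
None
```

I turned the tub anticlockwise until it dropped over the pegs, then pressed it home at the hub; the last picture shows no gap, the arm is clear, and the job was handed in at about 10 s (no verdict was returned).

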